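# Set and lock the sizing gate on the battery drop chute

## Robot

A 6-joint arm with a two-finger parallel gripper is mounted at the origin on the work surface. World frame = base frame: x ahead of the robot, y to its left, z up, the work surface at z = 0. Lengths are in m, angles in rad, forces in N, time in s.
With the tool pointing down it reaches from about 0.25 to 0.775 m from the base axis. Payload 4 kg.
Tool frame: the origin (TCP) lies midway between the tips of the shut fingers; the grasp point (between the pads) lies 19 mm behind it; z points along the fingers, y is the line along which they close (so a half turn about z gives the same grasp; the last joint's range is limited). The gripper opens to 94 mm and grips with 3 to 60 N. Pads are 16 mm wide; open, the fingers measure 119 mm over their backs; the gripper's body (75 mm by 177 mm) begins 78 mm behind the grasp point.
Start: joints at [-1.369, 0.087, 1.371, -0, 1.684, -0.103], TCP at [0.165, -0.525, 0.206] pointing down, gripper open.
Joint ranges: [-3.1, 3.1], [-0.76, 2.03], [0.27, 2.55], [-1.08, 4.22], [0.17, 2.65], [-2.57, 2.57]. Speed limits (rad/s): [2.79, 2.79, 3.14, 3.14, 3.14, 3.14].

## Interface

Orientations are given as [roll, pitch, yaw] about the fixed x, y, z axes, in that order (R = Rz(yaw) Ry(pitch) Rx(roll)).
In Python, from bench import sensors, eyes, job gives the robot as it stands.
- The arm moves only by the tool arm_command, never from a script. Its argument "series" is a list of rows, each a list of 7 numbers: the opening, from 0 (shut) to 1 (fully open), then the shift along the tool's x, y, z in cm, then the turn, a rotation vector about the tool's x, y, z in rad. In form: [[fingers, dx, dy, dz, wx, wy, wz], ...]. A call has 1 to 20 rows; each row shifts and turns the commanded pose from where the row before left it, along the tool's axes as they then stand; what a row does not reach is not made up. A row lasts 1/10 s, in which the tool goes at most 50 mm and 8.59 degrees, less where a joint would pass 70% of its speed; a pose out of reach is approached as far as the arm can. A call with a gripper value outside its range is refused whole. The fingers move at their own pace and stop on an object; the grip force is fixed at half the most. Time passes only in rows, so rows that do not move let the fingers close. It gives the time, the measured TCP pose, the force and the opening at its end, in the units of the state.
- sensors.get_obs(): the state, without advancing time (a new reading comes with each control period).
- eyes.snapshot(name): name is "side" or "top"; returns the picture (420x560x3 uint8, blue, green, red); there is no depth.
- eyes.get_calibration(name): a dict with "mtx" (3x3 intrinsics, pixels), "R" (3x3) and "t" (3): a world point X has camera coordinates R X + t. Camera axes: x right, y down, z forward; pixel columns grow to the right and rows downward; lengths in m; the calibration is good to about 2 mm. A picture is of the moment at which its call begins. get_calibration takes no time and is no camera call.
- job.close_job(): hands the job in, once; it reports no verdict.
The state is a dict: "time": time; "joint_positions": joint angles; "qvel": joint speeds; "joint_torque": joint torques, N m; "tool_pos": TCP position; "ee_rot": TCP orientation; "wrist_force": force on the tool from outside, world axes, zero at the start; "wrist_torque": the same for the moment, N m; "width": finger opening in m.
Only numpy, scipy, OpenCV 4.12 (cv2) and the standard library are available. Lean on these libraries where they do the work, as an engineer would, in place of code of your own. Each camera call takes 0.05 s, during which the arm holds its last target. There are 200 camera calls.

## Task

Pull the stiff slide gate of the battery chute open by its red handle until the gate's pin stands level with the shaft on the blue setting block (the white line on the gate meets the yellow line on the block), and leave it there. Then lock the setting: lower the yellow lock plate flat over the shaft and the pin at once, its larger hole on the shaft, and let go. Leave the two yellow cups and the black battery pack where they are.

Things in the scene. Friction and masses are not known exactly. Their poses are not given: they have to be found in the camera images.
- chute: Low grey steel chute box, fixed to the bench, 350 mm long (its x), 220 mm wide (its y, from -90 to +130), deck 70 mm above the bench. Origin at bench level under the gate's centre line. Its x axis lies along the gate's travel: the gate opens toward the box's -x, roughly toward the robot. Two steel rails along x at y = -68 and +68 mm rise to 84 mm above the bench and guide the gate.
- gate (a joint): How far the gate is open, in m: 0 shut, 0.110 end of travel. The gate is a dark steel plate (top 78 mm above the bench) sliding along the chute's -x against about 12 N of sliding friction; it stays where it is left. Start 0 to 0.02; the set opening lies between 0.04 and 0.08, wherever the shaft is.
- gate_handle (a point): Point on the axis of the gate's upright red round handle at a good height to grip, 111 mm above the bench. The handle is 24 mm across (30 mm at its top cap and 36 mm at its foot), rises from 78 to 136 mm above the bench and moves with the gate; it lies 80 mm in front of (-x) and 40 mm to the -y side of gate_pin. Axes as the chute's.
- gate_pin (a point): Foot of the steel anti-rotation pin on the gate, centre, at its brass shoulder (24 mm across, top 90 mm above the bench) on which the plate rests. The pin is 10 mm in diameter and stands 30 mm above this point, tip tapered; a white line across the gate runs through it. Moves with the gate. Axes as the chute's.
- shaft (a point): Foot of the steel shaft on the blue setting block (36 x 52 mm, fixed on the deck, elsewhere along it each time): centre of its brass shoulder (32 mm across, top 90 mm above the bench) that carries the plate. Shaft 14 mm in diameter, 30 mm tall above this point, tip tapered; a yellow line marks it. Axes as the chute's. Gate set right: gate_pin at x = 0, y = -80 mm of this point.
- plate_grip (a point): Middle of the upright black grip on the loose yellow lock plate, 37 mm above the plate's underside. Plate 56 x 130 x 10 mm (x, y, z), about 0.2 kg, lying flat on the bench. The grip is 14 mm thick (x), 36 mm long (y) and rises from 10 to 55 mm above the underside. The plate's y axis points from pin_hole to shaft_hole.
- shaft_hole (a point): Centre, at the plate's underside, of the larger through hole (21 mm diameter, 40 mm to +y of the plate's middle); it goes over the shaft.
- pin_hole (a point): Centre, at the plate's underside, of the smaller through hole (18 mm diameter, 40 mm to -y of the plate's middle); it goes over the pin.
- cup_a: Yellow plastic sorting cup, 76 mm across, 80 mm high, loose; a bystander, it may change places with the lock plate. Origin under its base.
- cup_b: Second yellow sorting cup, the same; a bystander.
- pack: Cracked black power-tool battery pack, 76 x 130 x 67 mm, loose; a bystander. Origin under its base.
Not all that is in view belongs to the job. Of the things shaped like the part that bears plate_grip, the yellow one is meant.

How it is judged:
By the outcome, as a careful person would: the job done as asked, in the order asked, and still so for the second after the job is handed in, with the robot touching nothing.
It also fails if it takes over 70 s, if anything falls off the work surface, if the arm or the gripper's body presses on something with over 40 N, if the wrist force passes 120 N, or if a joint passes its speed limit or range.

## Working session

There is one attempt and no reset: what is moved stays moved. The work goes in short steps, Python scripts to look and compute and a tool call to move; the robot and the scene stay as the last step left them, time stands still between calls to the robot, and variables do not carry over. Pictures are saved under pics/ and viewed, on a budget of 10 in all, crops included, one or two more only if the job needs it, and the job is handed in when it is done.

Besides the shell and the picture viewer there is one more tool, called after "Request:" as name(argument=value, ...) on one line, values as JSON. arm_command: Moves the arm, as the interface text tells. Its arguments: {"type":"object","properties":{"series":{"type":"array","items":{"type":"array","items":{"type":"number"}}}},"required":["series"]}

```bash
ls; mkdir -p pics
cat > h.py <<'E'
import numpy as np, cv2
from bench import sensors, eyes, job
def cal(n):
    c=eyes.get_calibration(n); return np.array(c["mtx"]),np.array(c["R"]),np.array(c["t"]).ravel()
def ray(n,uv,z):
    K,R,t=cal(n); d=R.T@np.linalg.solve(K,[uv[0],uv[1],1.]); o=-R.T@t
    return o+d*(z-o[2])/d[2]
def proj(n,X):
    K,R,t=cal(n); p=K@(R@np.array(X)+t); return p[:2]/p[2]
E
python3 - <<'E'
from h import *
for n in("top","side"):
    im=eyes.snapshot(n); cv2.imwrite(f"pics/{n}0.png",im); K,R,t=cal(n); print(n,K[0,0],-R.T@t,R[2])
o=sensors.get_obs(); print(o)
E
```

```text
pics
top 485.2688332448078 [0.40644999 0.00828101 1.20823426] [ 0.09865309 -0.00308454 -0.99511711]
side 512.9169719818238 [0.11484582 0.80742433 0.97831918] [ 0.32223979 -0.63394935 -0.7030432 ]
{'time': 0.1, 'joint_positions': array([-1.36911601e+00,  8.78607984e-02,  1.37206928e+00, -9.82238978e-06,
        1.68358436e+00, -1.03115941e-01]), 'qvel': array([-0.00026763, -0.00236002, -0.00356899,  0.00114405, -0.00079181,
       -0.0015645 ]), 'joint_torque': array([ 1.85123041e-03, -3.41251123e+01, -3.03302264e+01,  7.20580970e-02,
        3.04039847e-02, -9.78363596e-05]), 'tool_pos': array([ 0.16494166, -0.52418185,  0.20444947]), 'ee_rot': array([-3.13968007e+00, -1.88105347e-04,  3.04794979e-01]), 'wrist_force': array([0.01253354, 0.28582049, 0.16699845]), 'wrist_torque': array([-0.01128566, -0.05643138,  0.03693328]), 'width': 0.09396334293709653}
```

View pics/top0.png

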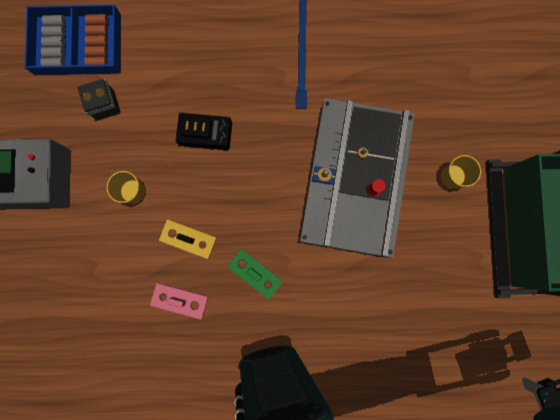

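View pics/side0.png

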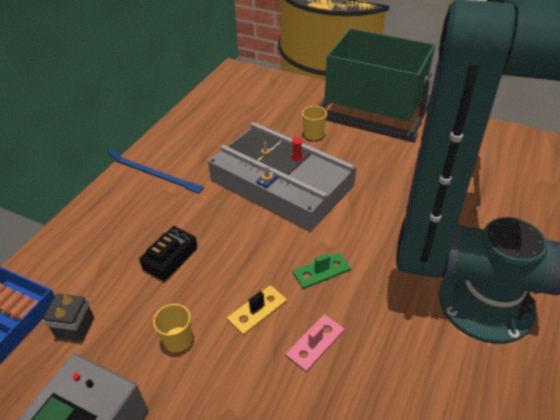

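The top view shows the red handle at (377,187), the pin at (363,153), the shaft on the blue block at (324,174), and cups at (126,187) and (460,172). There are three plates of the same shape: yellow (187,239), green (255,273) and pink (179,301). The yellow one with the black grip fits the description, and I'll confirm it in an enlarged crop.

Run:
```python
from h import *
t=cv2.imread("pics/top0.png"); s=cv2.imread("pics/side0.png")
def c(im,x,y,w,h): return cv2.resize(im[y:y+h,x:x+w],(400,300),interpolation=cv2.INTER_CUBIC)
cv2.imwrite("pics/crop1.png",np.vstack([np.hstack([c(t,147,209,80,60),c(s,217,279,80,60)]),np.hstack([c(t,300,130,120,90),c(s,220,125,120,90)])]))
```

```text
(no output)
```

View pics/crop1.png

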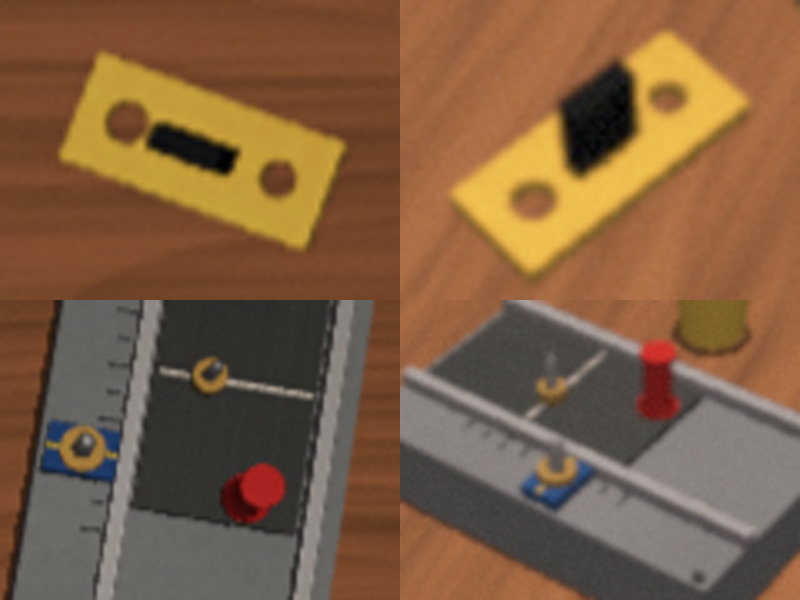

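The crop confirms the plate: yellow with a black grip, and its larger hole on the left of the top view (about (172,233)), which is +y. The shaft is on the blue block, the pin is on the white line, and the gate has to come toward the robot.

```bash
cat >> h.py <<'E'
def blobs(m,mn=8):
    n,l,s,c=cv2.connectedComponentsWithStats(m.astype(np.uint8)); return [(s[i,4],c[i].round(2),s[i,:4]) for i in range(1,n) if s[i,4]>=mn]
def brass(hsv): return cv2.inRange(hsv,(12,110,90),(28,255,255))>0
def circ(m,x,y,r):
    z=np.zeros_like(m); z[y-r:y+r,x-r:x+r]=m[y-r:y+r,x-r:x+r]
    p=cv2.findContours(z.astype(np.uint8),0,1)[0]; p=max(p,key=cv2.contourArea)
    return cv2.minEnclosingCircle(p),cv2.fitEllipse(p)
E
python3 - <<'E'
from h import *
t=cv2.imread("pics/top0.png"); s=cv2.imread("pics/side0.png")
ht=cv2.cvtColor(t,40);hs=cv2.cvtColor(s,40)
P={}
for n,h,pts in(("top",ht,{"pin":(363,153,9),"shaft":(324,174,11)}),("side",hs,{"pin":(265,152,8),"shaft":(267,175,9)})):
    for k,(x,y,r) in pts.items():
        e,f=circ(brass(h),x,y,r); w=ray(n,f[0],.09); P[n,k]=w; print(n,k,e,f,w.round(4))
red=lambda h:((cv2.inRange(h,(0,150,170),(8,255,255))|cv2.inRange(h,(172,150,170),(180,255,255)))>0)
for n,h,x,y in(("top",ht,377,187),("side",hs,297,148)):
    m=red(h); z=np.zeros_like(m); z[y-18:y+18,x-18:x+18]=m[y-18:y+18,x-18:x+18]
    for b in blobs(z): print(n,"red",b,ray(n,b[1],.136).round(4))
# plate
m=cv2.inRange(ht,(18,130,120),(30,255,255)); z=np.zeros_like(m); z[215:263,155:220]=m[215:263,155:220]
cs,hi=cv2.findContours(z,cv2.RETR_CCOMP,cv2.CHAIN_APPROX_NONE)
for c,hh in zip(cs,hi[0]):
    if len(c)>5:
        M=cv2.moments(c)
        if M["m00"]>5: 
            u=(M["m10"]/M["m00"],M["m01"]/M["m00"]); print("plate",hh[3],M["m00"],u,ray("top",u,.01).round(4),cv2.minAreaRect(c))
m=cv2.inRange(hs,(18,130,120),(30,255,255)); z=np.zeros_like(m); z[280:338,220:292]=m[280:338,220:292]
cs,hi=cv2.findContours(z,cv2.RETR_CCOMP,cv2.CHAIN_APPROX_NONE)
for c,hh in zip(cs,hi[0]):
    if len(c)>5:
        M=cv2.moments(c)
        if M["m00"]>5: 
            u=(M["m10"]/M["m00"],M["m01"]/M["m00"]); print("plate side",hh[3],M["m00"],u,ray("side",u,.01).round(4))
# rails: bright lines
g=cv2.cvtColor(t,6)
L=cv2.createLineSegmentDetector().detect(g)[0][:,0]
for l in L:
    if 295<l[0]<420 and 90<l[1]<262 and np.hypot(l[0]-l[2],l[1]-l[3])>45:
        a=ray("top",l[:2],.084);b=ray("top",l[2:],.084); d=b-a; d=d*np.sign(d[0]); print("line",l.round(0),np.degrees(np.arctan2(d[1],d[0])).round(2))
E
```

```text
top pin ((362.7727355957031, 152.08181762695312), 5.228010654449463) ((362.7649841308594, 152.0684814453125), (9.20146369934082, 9.65302562713623), 5.341881275177002) [ 0.6489 -0.1931  0.09  ]
top shaft ((324.0, 174.5), 10.111974716186523) ((324.12164306640625, 174.09197998046875), (11.859516143798828, 16.44611358642578), 97.6506118774414) [ 0.5987 -0.1008  0.09  ]
side pin ((265.0, 151.5), 4.272101879119873) ((265.0132751464844, 151.81893920898438), (6.536368370056152, 8.335390090942383), 88.66669464111328) [ 0.6474 -0.1832  0.09  ]
side shaft ((266.79998779296875, 176.0), 5.200112342834473) ((266.7090148925781, 175.96221923828125), (6.890221118927002, 10.16495418548584), 87.23339080810547) [ 0.5976 -0.0939  0.09  ]
top red (np.int32(8), array([375.62, 188.62]), array([374, 187,   5,   4], dtype=int32)) [ 0.5554 -0.2101  0.136 ]
side red (np.int32(58), array([297.16, 139.76]), array([292, 137,  11,   7], dtype=int32)) [ 0.564  -0.2142  0.136 ]
plate -1 1168.0 (187.03510273972603, 238.72588470319633) [0.4589 0.2346 0.01  ] ((187.02737426757812, 238.76026916503906), (53.01963806152344
[... 543 characters left out ...]
1.5 (256.3832599118943, 310.98874204601077) [0.4573 0.2455 0.01  ]
plate side 0 52.5 (243.34603174603174, 319.39365079365075) [0.4734 0.2772 0.01  ]
plate side 0 31.5 (270.15343915343914, 298.94179894179894) [0.4437 0.2034 0.01  ]
line [348. 100. 324. 243.] -11.2
line [391. 199. 383. 252.] -11.21
line [329. 243. 353. 103.] -11.49
line [403. 118. 396. 163.] -10.91
line [323. 244. 379. 254.] 78.82
line [388. 250. 407. 121.] -11.17
line [323. 103. 300. 239.] -11.24
line [305. 192. 319. 108.] -11.3
line [380. 252. 388. 202.] -11.25
line [296. 242. 304. 194.] -10.99
line [354. 106. 399. 114.] 79.01
line [386. 258. 328. 248.] 78.94
line [394. 251. 404. 183.] -11.11
line [404. 181. 413. 119.] -11.3
```

Request:
arm_command(series=[[1, 0, 0, 0, 0, 0, -0.134], [1, 0, 0, 0, 0, 0, -0.134], [1, 0, 0, 0, 0, 0, -0.134], [1, 0, 0, 0, 0, 0, -0.134], [1, 0, 0, 0, 0, 0, -0.134], [1, 0, 0, 0, 0, 0, -0.134], [1, 0, 0, 0, 0, 0, -0.134], [1, 0, 0, 0, 0, 0, -0.132], [1, 3.2, 2.75, 0, 0, 0, 0], [1, 3.2, 2.75, 0, 0, 0, 0], [1, 3.2, 2.75, 0, 0, 0, 0], [1, 3.2, 2.75, 0, 0, 0, 0], [1, 3.2, 2.75, 0, 0, 0, 0], [1, 3.2, 2.75, 0, 0, 0, 0], [1, 3.2, 2.75, 0, 0, 0, 0], [1, 3.2, 2.75, 0, 0, 0, 0], [1, 3.2, 2.75, 0, 0, 0, 0], [1, 3.2, 2.75, 0, 0, 0, 0], [1, 3.2, 2.75, 0, 0, 0, 0], [1, 3.1, 2.7, 0, 0, 0, 0]])

```text
time: 2.1
tool_pos: [0.5638, -0.2117, 0.2049]
ee_rot: [-3.141, -0.0, 1.375]
wrist_force: [0.1, -0.0, 0.4]
width: 0.094
```

Run:
```python
from h import *
o=sensors.get_obs(); print(o["time"],o["tool_pos"],o["ee_rot"],o["joint_positions"])
V=[]
for n in("top","side"):
    im=eyes.snapshot(n); u=proj(n,o["tool_pos"]); print(n,u, proj(n,[.5625,-.2168,.111]))
    x,y=(int(u[0]),int(u[1])); 
    x0=min(max(x-50,0),460);y0=min(max(y-60,0),270); print(x0,y0)
    V.append(cv2.resize(im[y0:y0+150,x0:x0+100],(400,600),interpolation=cv2.INTER_CUBIC)); cv2.imwrite(f"pics/{n}1.png",im)
cv2.imwrite("pics/crop2.png",np.hstack(V))
# handle with a looser mask in first pics
for n,x,y in(("top",377,187),("side",297,148)):
    h=cv2.cvtColor(cv2.imread(f"pics/{n}0.png"),40)
    for vmin in(90,130,150):
        m=(cv2.inRange(h,(0,150,vmin),(8,255,255))|cv2.inRange(h,(172,150,vmin),(180,255,255)))>0
        z=np.zeros_like(m); z[y-20:y+22,x-20:x+20]=m[y-20:y+22,x-20:x+20]
        for b in blobs(z): print(n,vmin,b)
```

```text
2.1 [ 0.56382528 -0.21165981  0.20485176] [-3.14063212e+00 -7.79686824e-05  1.37508502e+00] [-4.53142690e-01  2.04990260e-01  1.23905736e+00 -1.70538475e-04
  1.69849377e+00 -2.57453059e-01]
top [382.6791984  179.92199176] [376.23577525 187.02401657]
332 119
side [297.00966832 119.00686247] [297.95664659 146.72853681]
247 59
top 90 (np.int32(167), array([378.19, 186.23]), array([371, 179,  15,  18], dtype=int32))
top 130 (np.int32(130), array([378.32, 185.45]), array([372, 179,  13,  16], dtype=int32))
top 150 (np.int32(116), array([378.43, 185.47]), array([373, 180,  12,  12], dtype=int32))
side 90 (np.int32(220), array([297.03, 148.58]), array([291, 137,  13,  24], dtype=int32))
side 130 (np.int32(72), array([297.36, 140.07]), array([292, 137,  12,   8], dtype=int32))
side 150 (np.int32(69), array([297.46, 139.93]), array([292, 137,  12,   7], dtype=int32))
```

View pics/crop2.png

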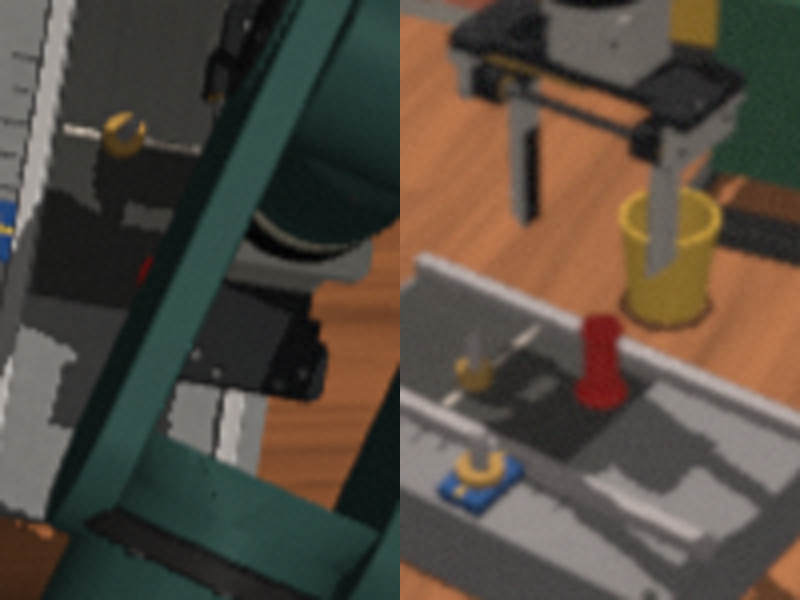

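The side crop shows the open fingertips at full-image pixels (278,114.5) and (312,128). Their midpoint is about (295,121), but the calibration predicts (297,119), so the side camera is off by about (-2,+2) px. The top view shows only the arm above the handle.

Run:
```python
from h import *
o=sensors.get_obs();c=o["tool_pos"];a=np.array([np.cos(-.1955),np.sin(-.1955),0])
for s in(-.053,.053): print("tip",proj("side",c+s*a))
for k,u,z in(("pin",(265.01,151.82),.09),("shaft",(266.71,175.96),.09),("h",(297.4,140.0),.136),("sh",(243.35,319.4),.01),("ph",(270.15,298.94),.01)):
    print(k,ray("side",np.array(u)+[2.2,-2],z).round(4))
print("top cap",ray("top",(378.4,185.45),.136))
for p in ([.5626,-.2168],[.5619,-.212]): print(proj("top",p+[.136]),proj("top",p+[.078]),proj("side",p+[.136])-[2.2,-2])
```

```text
tip [313.00696105 126.56787495]
tip [279.74019056 112.93724978]
pin [ 0.6458 -0.1937  0.09  ]
shaft [ 0.5959 -0.1036  0.09  ]
h [ 0.5611 -0.2241  0.136 ]
sh [0.4714 0.2706 0.01  ]
ph [0.4416 0.1963 0.01  ]
top cap [ 0.5623779  -0.21665298  0.136     ]
[378.46151727 185.34999936] [373.44222164 189.02420427] [295.80571567 141.35552833]
[376.32622833 185.70933734] [371.4146015  189.36563118] [295.31813338 142.40693514]
```

Request:
arm_command(series=[[1, -0.55, -0.1, 0, 0, 0, 0], [1, 0, 0, 2.8, 0, 0, 0], [1, 0, 0, 2.8, 0, 0, 0], [1, 0, 0, 2.8, 0, 0, 0], [1, 0, 0, 2.8, 0, 0, 0], [1, 0, 0, 0, 0, 0, 0], [0, 0, 0, 0, 0, 0, 0], [0, 0, 0, 0, 0, 0, 0], [0, 0, 0, 0, 0, 0, 0], [0, 0, 0, 0, 0, 0, 0], [0, 0, 0, 0, 0, 0, 0], [0, 0, 0, 0, 0, 0, 0]])

```text
time: 3.4
tool_pos: [0.561, -0.2184, 0.0939]
ee_rot: [3.141, 0.0, 1.375]
wrist_force: [-0.6, 0.6, 0.2]
width: 0.0496
```

Request:
arm_command(series=[[0, 0, 0, 0, 0, 0, 0], [0, 0, 0, 0, 0, 0, 0], [0, 0, 0, 0, 0, 0, 0], [0, 0, 0, 0, 0, 0, 0], [0, 0, 0, 0, 0, 0, 0]])

```text
time: 3.9
tool_pos: [0.5631, -0.2187, 0.0935]
ee_rot: [3.136, 0.0, 1.375]
wrist_force: [6.3, -0.7, -4.0]
width: 0.028
```

Request:
arm_command(series=[[0, 0, -0.5, 0, 0, 0, 0], [0, 0, -0.8, 0, 0, 0, 0], [0, 0, -1, 0, 0, 0, 0], [0, 0, -1, 0, 0, 0, 0], [0, 0, -1, 0, 0, 0, 0], [0, 0, -1, 0, 0, 0, 0], [0, 0, -0.7, 0, 0, 0, 0], [0, 0, 0, 0, 0, 0, 0], [0, 0, 0, 0, 0, 0, 0]])

```text
time: 4.8
tool_pos: [0.5049, -0.2073, 0.0935]
ee_rot: [3.134, 0.0, 1.375]
wrist_force: [9.3, -1.9, -5.4]
width: 0.0282
```

Run:
```python
from h import *
V=[]
for n,x,y in(("top",295,130),("side",225,120)):
    im=eyes.snapshot(n); cv2.imwrite(f"pics/{n}2.png",im); V.append(cv2.resize(im[y:y+90,x:x+80],(400,450),interpolation=cv2.INTER_CUBIC))
cv2.imwrite("pics/crop3.png",np.hstack(V)); o=sensors.get_obs(); print(o["tool_pos"],o["wrist_force"],o["width"])
```

```text
[ 0.50489104 -0.20730755  0.09349582] [ 7.62736618 -2.43115102 -5.69125246] 0.02849575414592742
```

View pics/crop3.png

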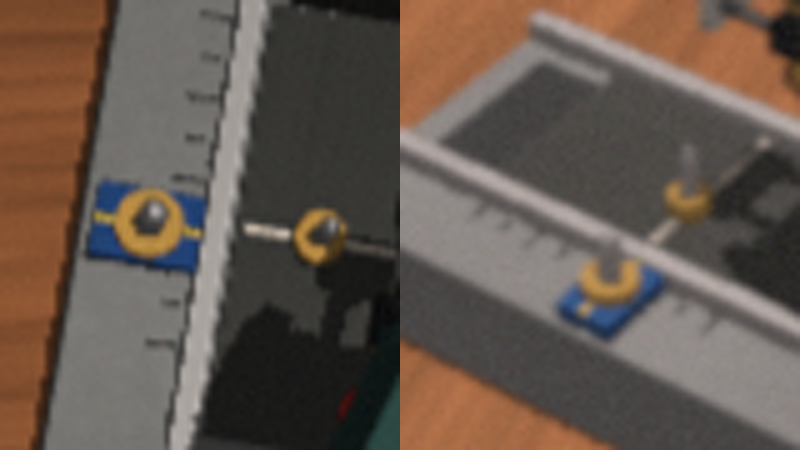

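The top view shows the shaft centred near (324.8,174.4) and the pin at (359,177.2). The white line is still slightly above (+x of) the yellow line, so a few mm remain; I'll measure that.

```bash
cat >> h.py <<'E'
X=np.array([np.cos(-.1957),np.sin(-.1957),0]);Y=np.array([-X[1],X[0],0])
def lines(im):
    """centroid/direction fits of white line (gate) and yellow line + brass circles in the top view"""
    h=cv2.cvtColor(im,40); b=brass(h)
    out={}
    for k,x,y,r in(("shaft",325,174,9),("pin",359,177,8)):
        z=np.zeros_like(b); z[y-r:y+r,x-r:x+r]=b[y-r:y+r,x-r:x+r]
        c=cv2.findContours(z.astype(np.uint8),0,1)[0]; c=max(c,key=cv2.contourArea); out[k]=c
    return out,b
E
python3 - <<'E'
from h import *
im=cv2.imread("pics/top2.png").astype(float); h=cv2.cvtColor(cv2.imread("pics/top2.png"),40)
def prof(cols,rows,f):
    for x in cols:
        w=np.array([max(f(im[y,x]),0) for y in rows]); w=w-np.median(w); w[w<0.25*w.max()]=0
        v=(w*rows).sum()/w.sum(); p=ray("top",(x,v),.079); print(x,round(v,2),"x'",round(p@X*1000,1))
print("white");prof(range(345,353),np.arange(168,186),lambda p:p.min())
print("yellow");prof([314,315,316,317,332,333,334],np.arange(168,184),lambda p:p[1:].mean()-p[0])
o,b=lines(cv2.imread("pics/top2.png"))
for k,c in o.items():
    e=cv2.fitEllipse(c); m=cv2.minEnclosingCircle(c); 
    for u in(e[0],m[0]): p=ray("top",u,.09); print(k,np.round(u,2),"x',y'",(p@X*1000).round(1),(p@Y*1000).round(1))
s=cv2.imread("pics/side2.png");b=brass(cv2.cvtColor(s,40))
for k,x,y,r in(("shaft",267,175,9),("pin",282,160,8)):
    (m,mr),e=circ(b,x,y,r)
    for u in(e[0],m): p=ray("side",np.array(u)+[1.8,-1.8],.09); print("side",k,np.round(u,2),(p@X*1000).round(1),(p@Y*1000).round(1))
E
```

```text
white
345 175.22 x' 614.8
346 175.44 x' 614.7
347 175.73 x' 614.4
348 175.87 x' 614.4
349 175.95 x' 614.7
350 176.14 x' 614.6
351 176.22 x' 614.8
352 176.41 x' 614.8
yellow
314 172.65 x' 608.3
315 172.79 x' 608.3
316 173.22 x' 607.7
317 173.4 x' 607.7
332 175.63 x' 608.5
333 176.0 x' 608.1
334 176.24 x' 607.9
shaft [324.36 174.13] x',y' 606.9 16.9
shaft [324.5 174.5] x',y' 606.1 16.5
pin [357.54 176.55] x',y' 614.6 -60.2
pin [358.5 176.8] x',y' 614.4 -62.5
side shaft [266.59 175.62] 606.1 14.6
side shaft [266.5 175. ] 607.9 12.8
side pin [282.17 159.74] 611.9 -62.8
side pin [282.  159.5] 612.9 -63.3
```

Request:
arm_command(series=[[0, 0, -0.35, 0, 0, 0, 0], [0, 0, -0.35, 0, 0, 0, 0], [0, 0, 0, 0, 0, 0, 0], [0, 0, 0, 0, 0, 0, 0]])

```text
time: 5.3
tool_pos: [0.4987, -0.2061, 0.0935]
ee_rot: [3.133, 0.0, 1.375]
wrist_force: [10.6, -3.3, -6.3]
width: 0.0282
```

```bash
cat > meas.py <<'E'
from h import *
import sys
k=sys.argv[1]; pc=tuple(map(int,sys.argv[2:4])); 
for n in("top","side"): cv2.imwrite(f"pics/{n}{k}.png",eyes.snapshot(n))
t=cv2.imread(f"pics/top{k}.png"); im=t.astype(float)
def prof(cols,rows,f,z):
    r=[]
    for x in cols:
        w=np.array([max(f(im[y,x]),0) for y in rows]); w=w-np.median(w); w[w<0.25*w.max()]=0
        r.append(ray("top",(x,(w*rows).sum()/w.sum()),z)@X*1000)
    return np.round(r,1)
print("white",prof(range(345,352),np.arange(172,190),lambda p:p.min(),.078))
for z in(.078,.084): print("yellow",z,prof([314,315,316,317,332,333,334],np.arange(168,184),lambda p:p[1:].mean()-p[0],z))
bt=brass(cv2.cvtColor(t,40)); bs=brass(cv2.cvtColor(cv2.imread(f"pics/side{k}.png"),40))
for n,b,c,L in(("top",bt,(0,0),(("shaft",325,174,9),("pin",357,180,8))),("side",bs,(1.8,-1.8),(("shaft",267,175,9),("pin",*pc,8)))):
    for q,x,y,r in L:
        (m,mr),e=circ(b,x,y,r)
        for u in(e[0],m): p=ray(n,np.array(u)+c,.09); print(n,q,np.round(u,1),(p@X*1000).round(1),(p@Y*1000).round(1),p.round(4))
E
python3 meas.py 3 284 161; python3 -c "
from h import *
o=sensors.get_obs();print(o['tool_pos'],o['wrist_force'],o['ee_rot'])"
```

```text
white [608.5 608.5 608.2 608.6 608.3 608.4 608.3]
yellow 0.078 [608.4 608.5 607.9 607.9 608.7 608.3 608.1]
yellow 0.084 [607.3 607.4 606.8 606.7 607.6 607.1 607. ]
top shaft [324.4 174.2] 606.9 16.8 [ 0.5986 -0.1015  0.09  ]
top shaft [324.5 174.5] 606.1 16.5 [ 0.5977 -0.1017  0.09  ]
top pin [358.2 179. ] 609.2 -62.7 [ 0.5854 -0.18    0.09  ]
top pin [358.2 179.2] 608.7 -62.7 [ 0.5848 -0.1799  0.09  ]
side shaft [266.6 175.4] 606.6 14.0 [ 0.5977 -0.1042  0.09  ]
side shaft [266.5 175. ] 607.9 12.8 [ 0.5988 -0.1056  0.09  ]
side pin [283.9 160.6] 605.8 -62.5 [ 0.5821 -0.1792  0.09  ]
side pin [283.8 160.2] 607.1 -63.7 [ 0.5831 -0.1805  0.09  ]
[ 0.49868823 -0.20608822  0.0935034 ] [10.32025017 -2.52111238 -5.85969361] [3.13313039e+00 4.01952093e-04 1.37494029e+00]
```

Request:
arm_command(series=[[0, 0, -0.08, 0, 0, 0, 0], [0, 0, 0, 0, 0, 0, 0], [0, 0, 0, 0, 0, 0, 0], [0.8, 0, 0, 0, 0, 0, 0], [0.8, 0, 0, 0, 0, 0, 0], [0.8, 0, 0, 0, 0, 0, 0], [0.8, 0, 0, 0, 0, 0, 0], [0.8, 0, 0, 0, 0, 0, 0], [0.8, 0, 0, 0, 0, 0, 0]])

```text
time: 6.3
tool_pos: [0.4941, -0.2052, 0.0935]
ee_rot: [-3.142, 0.0, 1.375]
wrist_force: [0.8, -0.2, -0.1]
width: 0.0725
```

Request:
arm_command(series=[[0.8, 0, 0, -2, 0, 0, 0], [0.8, 0, 0, -3, 0, 0, 0], [0.8, 0, 0, -3, 0, 0, 0], [0.8, 0, 0, -3, 0, 0, 0], [0.8, 4.24, -1.25, 0, 0, 0, 0], [0.8, 4.24, -1.25, 0, 0, 0, 0], [0.8, 4.24, -1.25, 0, 0, 0, 0], [0.8, 4.24, -1.25, 0, 0, 0, 0], [0.8, 4.24, -1.25, 0, 0, 0, 0], [0.8, 4.24, -1.25, 0, 0, 0, 0], [0.8, 4.24, -1.25, 0, 0, 0, 0], [0.8, 4.24, -1.25, 0, 0, 0, 0], [0.8, 4.24, -1.25, 0, 0, 0, 0], [0.8, 4.24, -1.25, 0, 0, 0, 0], [0.8, 0, 0, 0, 0, 0, 0.091], [0.8, 0, 0, 0, 0, 0, 0.091], [0.8, 0, 0, 0, 0, 0, 0]])

```text
time: 8.0
tool_pos: [0.454, 0.2355, 0.2034]
ee_rot: [-3.141, 0.0, 1.194]
wrist_force: [0.0, -1.2, 0.5]
width: 0.0752
```

```bash
python3 meas.py 4 284 161
python3 - <<'E'
from h import *
o=sensors.get_obs();print(o['tool_pos'],o['width'],o['ee_rot'])
V=[]
for n,x,y in(("top",295,130),("side",200,205)):
    im=cv2.imread(f"pics/{n}4.png"); k=80 if n=="top" else 120; V.append(cv2.resize(im[y:y+k*9//8,x:x+k],(400,450),interpolation=cv2.INTER_CUBIC))
cv2.imwrite("pics/crop4.png",np.hstack(V))
E
```

```text
white [608.  607.8 608.2 607.8 607.8 607.8 608. ]
yellow 0.078 [608.4 608.5 607.9 607.9 608.7 608.3 608.1]
yellow 0.084 [607.3 607.4 606.8 606.8 607.6 607.1 607. ]
top shaft [324.4 174.2] 606.9 16.8 [ 0.5986 -0.1015  0.09  ]
top shaft [324.5 174.5] 606.1 16.5 [ 0.5977 -0.1017  0.09  ]
top pin [358.4 179.6] 607.8 -63.3 [ 0.5839 -0.1803  0.09  ]
top pin [358.1 179.6] 607.7 -62.6 [ 0.584  -0.1796  0.09  ]
[0.45418852 0.23498565 0.20348073] 0.07514790373852184 [3.14157306e+00 7.21574217e-05 1.19460180e+00]Traceback (most recent call last):
  File "meas.py", line 17, in <module>
    (m,mr),e=circ(b,x,y,r)
             ~~~~^^^^^^^^^
  File "h.py", line 16, in circ
    return cv2.minEnclosingCircle(p),cv2.fitEllipse(p)
                                     ~~~~~~~~~~~~~~^^^
cv2.error: OpenCV(4.12.0) /io/opencv/modules/imgproc/src/shapedescr.cpp:361: error: (-201:Incorrect size of input array) There should be at least 5 points to fit the ellipse in function 'fitEllipseNoDirect'
```

View pics/crop4.png

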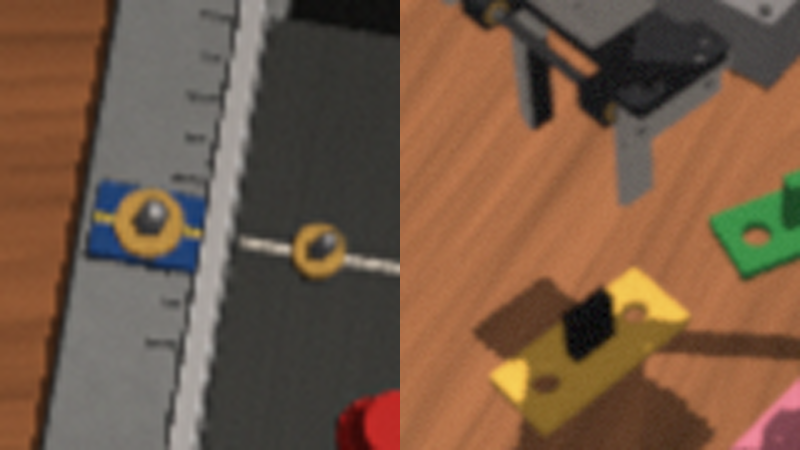

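The yellow and white lines now run on into each other: the yellow line ends at (335,176.5) and the white line starts at (343,178.4) on the same slope. In the side view the open gripper hangs over the yellow plate.

Request:
arm_command(series=[[0.8, 0.1, 0.4, 3, 0, 0, 0], [0.8, 0, 0, 3.5, 0, 0, 0], [0.8, 0, 0, 3.5, 0, 0, 0], [0.8, 0, 0, 3.5, 0, 0, 0], [0.8, 0, 0, 3, 0, 0, 0], [0.8, 0, 0, 2, 0, 0, 0], [0.8, 0, 0, 0, 0, 0, 0], [0, 0, 0, 0, 0, 0, 0], [0, 0, 0, 0, 0, 0, 0], [0, 0, 0, 0, 0, 0, 0], [0, 0, 0, 0, 0, 0, 0], [0, 0, 0, 0, 0, 0, 0], [0, 0, 0, 0, 0, 0, 0], [0, 0, 0, 0, 0, 0, 0], [0, 0, 0, 0, 0, 0, 0], [0, 0, 0, 0, 0, 0, 0], [0, 0, 0, 0, 0, 0, 0]])

```text
time: 9.8
tool_pos: [0.4585, 0.2344, 0.0185]
ee_rot: [3.141, 0.0, 1.193]
wrist_force: [0.2, -0.8, -0.2]
width: 0.0138
```

Request:
arm_command(series=[[0, 0, 0, -2, 0, 0, 0], [0, 0, 0, -4, 0, 0, 0], [0, 0, 0, -4, 0, 0, 0], [0, 0, 0, -4, 0, 0, 0], [0, 0, 0, -2, 0, 0, 0], [0, -3, 2.62, 0, 0, 0, 0], [0, -3, 2.62, 0, 0, 0, 0], [0, -3, 2.62, 0, 0, 0, 0], [0, -3, 2.62, 0, 0, 0, 0], [0, -3, 2.62, 0, 0, 0, 0], [0, -3, 2.62, 0, 0, 0, 0], [0, -3, 2.62, 0, 0, 0, 0], [0, -3, 2.62, 0, 0, 0, 0], [0, -3, 2.62, 0, 0, 0, 0], [0, -3, 2.62, 0, 0, 0, 0], [0, 0, 0, 0, 0, 0, -0.091], [0, 0, 0, 0, 0, 0, -0.091], [0, 0, 0, 0, 0, 0, 0], [0, 0, 0, 0, 0, 0, 0]])

```text
time: 11.7
tool_pos: [0.5907, -0.1408, 0.1775]
ee_rot: [-3.14, -0.0, 1.373]
wrist_force: [0.6, -0.3, -3.4]
width: 0.0139
```

Run:
```python
from h import *
o=sensors.get_obs();print(o['tool_pos'],o['width'],o['ee_rot'],o["wrist_force"])
V=[]
for n,x,y in(("top",290,110),("side",210,70)):
    im=eyes.snapshot(n);cv2.imwrite(f"pics/{n}5.png",im); V.append(cv2.resize(im[y:y+120,x:x+100],(400,480),interpolation=cv2.INTER_CUBIC))
cv2.imwrite("pics/crop5.png",np.hstack(V))
```

```text
[ 0.59069356 -0.14076332  0.17754429] 0.0138922272931334 [-3.13982372e+00 -2.41836471e-04  1.37298420e+00] [ 0.58661462 -0.28122829 -3.39204224]
```

View pics/crop5.png

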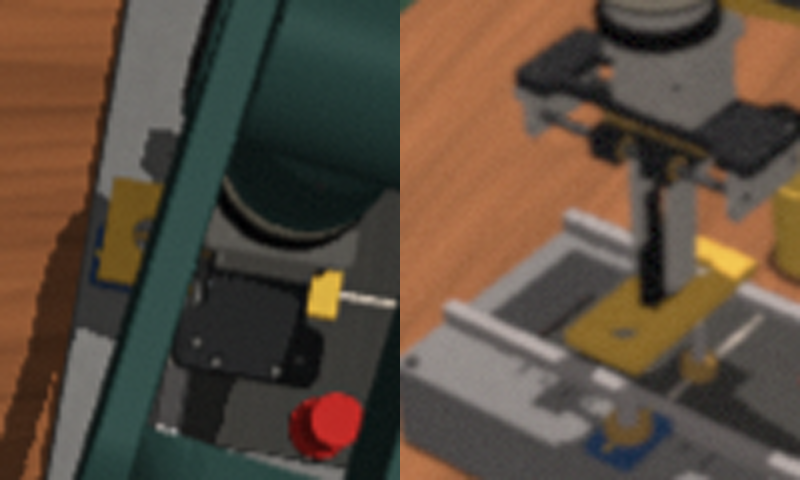

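The side view shows the gripped plate over the chute, with its shaft hole at about (266,153). The shaft is at (266.6,175.5) and the pin at (284.5,161). The top view is mostly blocked by the arm, but the pin end of the plate shows at (371,184).

Run:
```python
from h import *
s=cv2.imread("pics/side5.png"); h=cv2.cvtColor(s,40)
m=cv2.inRange(h,(18,120,70),(32,255,255)); z=np.zeros_like(m); z[126:166,248:301]=m[126:166,248:301]
cs,hi=cv2.findContours(z,cv2.RETR_CCOMP,cv2.CHAIN_APPROX_NONE)
for c,hh in zip(cs,hi[0]):
    M=cv2.moments(c)
    if M["m00"]>5:
        u=np.array((M["m10"]/M["m00"],M["m01"]/M["m00"])); p=ray("side",u+[1.8,-1.8],.1695); print(hh[3],M["m00"],u,p.round(4),p@X,p@Y)
        if hh[3]<0: print(cv2.approxPolyDP(c,2,True).reshape(-1,2).tolist())
o=sensors.get_obs(); c=o["tool_pos"]; print("TCP",c@X,c@Y)
for dx in(-.028,.028):
  for dy in(-.065,.065):
    q=c+dx*X+dy*Y; q[2]=.1695; print(dx,dy,(proj("side",q)-[1.8,-1.8]).round(1))
for q in(c+.04*Y,): q[2]=.1695; print("hole exp",proj("side",q)-[1.8,-1.8])
t=cv2.inRange(cv2.cvtColor(cv2.imread("pics/top5.png"),40),(18,120,70),(32,255,255))
t[:170]=0;t[195:]=0;t[:,:362]=0;t[:,385:]=0
x,y=np.where(t.T)[0],np.where(t.T)[1]; 
cc=max(cv2.findContours(t,0,1)[0],key=cv2.contourArea); print("top end",cc.reshape(-1,2).tolist())
for e in cv2.approxPolyDP(cc,1.5,True).reshape(-1,2): p=ray("top",e,.1695); print(e,p@X,p@Y)
```

```text
-1 14.5 [283.97701149 162.40229885] [ 0.5372 -0.0845  0.1695] 0.5433463007284405 0.02152221995534411
[[281, 159], [283, 164], [287, 163]]
-1 582.0 [273.47107675 147.97623139] [ 0.5861 -0.126   0.1695] 0.5994573640679177 -0.009664828877481157
[[298, 135], [284, 129], [286, 139], [273, 147], [269, 145], [268, 139], [251, 154], [269, 163]]
4 11.5 [265.72463768 152.5942029 ] [ 0.5958 -0.1009  0.1695] 0.604039244337063 0.016862393233430494
TCP 0.6069499818037566 -0.022993329219772218
-0.028 -0.065 [297.7 135.8]
-0.028 0.065 [267.5 161.4]
0.028 -0.065 [280.5 128.5]
0.028 0.065 [250.  153.2]
hole exp [264.78126743 152.20848208]
top end [[372, 177], [371, 178], [370, 178], [369, 179], [368, 179], [367, 180], [367, 181], [367, 182], [367, 183], [367, 184], [367, 185], [367, 186], [366, 187], [367, 188], [368, 189], [369, 189], [370, 189], [371, 189], [372, 189], [373, 189], [374, 188], [374, 187], [374, 186], [374, 185], [374, 184], [374, 183], [374, 182], [375, 181], [375, 180], [375, 179], [375, 178], [374, 178], [373, 178]]
[375 178] 0.6024682190819453 -0.08748451214937758
[372 177] 0.6035165710884095 -0.0807480089483777
[367 180] 0.5951625449036287 -0.07109158258287805
[366 187] 0.5796739409148003 -0.07132196432480566
[368 189] 0.5761057942866098 -0.07625330076089591
[374 188] 0.5804901058135663 -0.08869238048982679
```

Request:
arm_command(series=[[0, -0.05, 0, 1.5, 0, 0, 0], [0, 0, 0, 1.5, 0, 0, 0], [0, 0, 0, 0.6, 0, 0, 0], [0, 0, 0, 0.5, 0, 0, 0], [0, 0, 0, 0.5, 0, 0, 0], [0, 0, 0, 0.5, 0, 0, 0], [0, 0, 0, 0, 0, 0, 0], [0, 0, 0, 0, 0, 0, 0]])

```text
time: 12.6
tool_pos: [0.5912, -0.1416, 0.1277]
ee_rot: [3.141, 0.0, 1.375]
wrist_force: [-0.0, 0.5, -2.9]
width: 0.014
```

Request:
arm_command(series=[[0, 0, 0, 0.5, 0, 0, 0], [0, 0, 0, 0.5, 0, 0, 0], [0, 0, 0, 0.4, 0, 0, 0], [0, 0, 0, 0.3, 0, 0, 0], [0, 0, 0, 0.2, 0, 0, 0], [0, 0, 0, 0, 0, 0, 0], [0, 0, 0, 0, 0, 0, 0]])

```text
time: 13.3
tool_pos: [0.5911, -0.1415, 0.1085]
ee_rot: [3.141, 0.0, 1.375]
wrist_force: [-1.1, -0.3, -2.7]
width: 0.0137
```

Request:
arm_command(series=[[0, 0, 0, 0.1, 0, 0, 0], [0, 0, 0, 0, 0, 0, 0], [0, 0, 0, 0, 0, 0, 0]])

```text
time: 13.6
tool_pos: [0.5912, -0.1416, 0.1085]
ee_rot: [3.141, 0.0, 1.375]
wrist_force: [-2.4, 1.0, 3.0]
width: 0.0137
```

Run:
```python
from h import *
o=sensors.get_obs();print(o['tool_pos'],o['wrist_force'])
im=eyes.snapshot("side"); cv2.imwrite("pics/crop6.png",cv2.resize(im[110:210,220:330],(660,600),interpolation=cv2.INTER_CUBIC))
```

```text
[ 0.59116721 -0.14157834  0.10847256] [-2.36417409  1.02171939  2.96017232]
```

View pics/crop6.png

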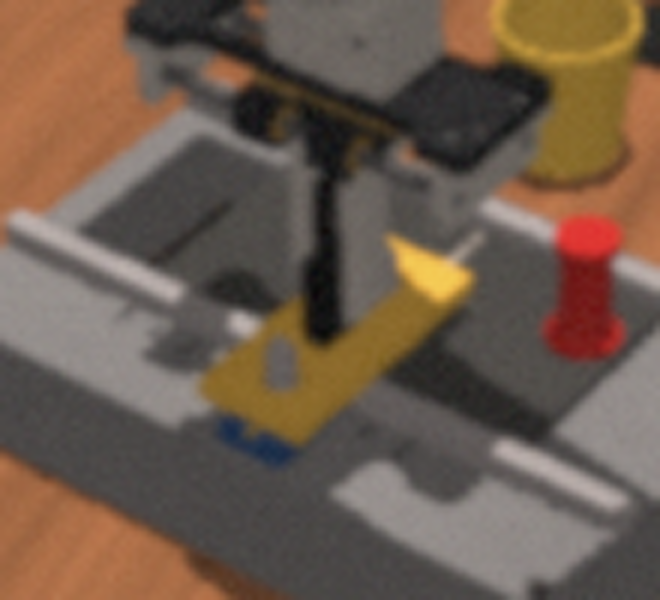

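The shaft comes up through the larger hole (266,170) and the plate sits flat on its shoulder. The load has passed to the support: force z went from -2.7 to +3 N with no change in height. I'll release it.

Request:
arm_command(series=[[0.5, 0, 0, 0, 0, 0, 0], [0.5, 0, 0, 0, 0, 0, 0], [0.5, 0, 0, 0, 0, 0, 0], [0.5, 0, 0, 0, 0, 0, 0], [0.5, 0, 0, 0, 0, 0, 0], [0.5, 0, 0, -1, 0, 0, 0], [0.5, 0, 0, -3, 0, 0, 0], [0.5, 0, 0, -4, 0, 0, 0], [0.5, 0, 0, -4, 0, 0, 0], [0.5, 0, -4, 0, 0, 0, 0], [0.5, 0, -4, 0, 0, 0, 0], [0.5, 0, -4, 0, 0, 0, 0], [0.5, 0, -4, 0, 0, 0, 0], [0.5, 0, -4, 0, 0, 0, 0], [0.5, 0, -4, 0, 0, 0, 0], [0.5, 0, 0, 0, 0, 0, 0], [0.5, 0, 0, 0, 0, 0, 0]])

```text
time: 15.35
tool_pos: [0.3558, -0.0949, 0.2287]
ee_rot: [3.138, 0.001, 1.374]
wrist_force: [0.1, -0.4, 0.1]
width: 0.0465
```

Run:
```python
from h import *
o=sensors.get_obs();print(o['tool_pos'],o['wrist_force'],o['width'])
V=[]
for n,x,y in(("top",290,120),("side",220,110)):
    im=eyes.snapshot(n);cv2.imwrite(f"pics/{n}7.png",im); V.append(cv2.resize(im[y:y+110,x:x+100],(400,440),interpolation=cv2.INTER_CUBIC))
cv2.imwrite("pics/crop7.png",np.hstack(V))
```

```text
[ 0.35583682 -0.094874    0.2287199 ] [ 0.11642588 -0.37736398  0.10913888] 0.04650351366713665
```

View pics/crop7.png

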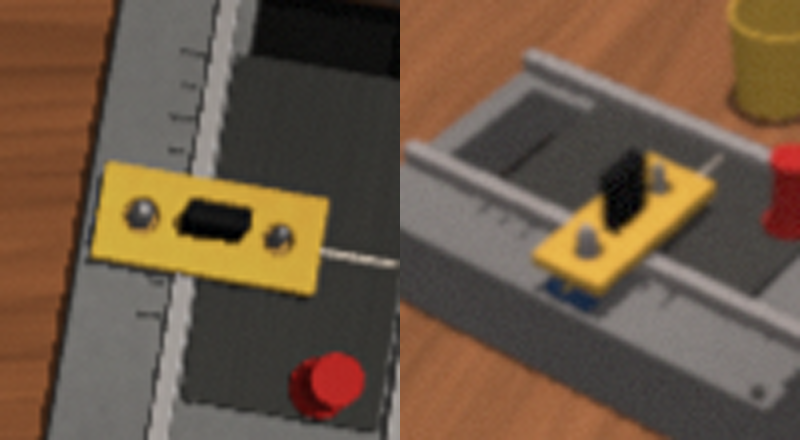

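The plate lies flat. The shaft shows through the larger hole at top-view (325,173) and the pin through the smaller one at (360,179). The gate hasn't moved and the gripper is clear, so I'm handing in.

```bash
python3 -c "
from bench import job; print(job.close_job())"
```

```text
the job is handed in; nothing more can be done
None
```

I pulled the gate about 66 mm open by its red handle, then lowered the yellow lock plate over the shaft and pin and let go. The job was handed in with the robot's clock at about 15.5 s of the 70 allowed.

- **Gate setting:** after I let go of the handle, the top view showed the white and yellow lines meeting to about 1 mm. The shoulder centres agreed to within 1–1.5 mm. The side-view check of this final position failed in my script, so only the top view confirms it.
- **Lock plate:** the last pictures, from both cameras, show it flat, with the larger hole on the shaft and the smaller on the pin. While I lowered it the measured force stayed within about 4 N, and it changed sign when the plate came to rest. The gripper was clear and reading about 0 N at the end.
- **Bystanders:** the cups and the battery pack were never touched. I did not measure their positions again at the end.
- **Cameras:** the side camera disagreed with its calibration by about 2 pixels (4–6 mm). I corrected for this using the known fingertip position and relied mainly on the top view.

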